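Start a kiln firing at the control console

TASK

Start the kiln from its control console on the bench: first switch the mains on at the wide rocker switch, then the vent fan on at the narrow rocker switch, and then push the flat round start button fully in and let it come out again. A rocker is switched on by pressing down the raised half, the one farther up the sloping panel, until it lies flat. Use only a light push of the fingertips for each, leave the mushroom-shaped stop button alone, pick nothing up, and do not disturb the pots and kiln furniture around the console.

Things in the scene. Friction and masses are not known exactly. Their poses are not given: they have to be found in the camera images.
- console: The kiln's control console: grey-green steel case with sloping top, fixed to the bench; 240 mm deep, 340 wide, 70 high at its low edge (nearer the robot), 112 at its high edge. Origin: centre of its underside; x from low to high edge, y to the left, z up.
- panel: Aluminium plate, 225 x 322 mm, on the console's slope. Origin: centre of its upper face, 93 mm above the bench. x up the slope, y left, z square out of it (10 deg off vertical, leaning to the low edge). Controls in one row at x = -45 mm: mains rocker y = +120, fan rocker +50, start button -30, stop button -110. Black programmer, 6 mm proud, at x 0 to 96, y -78 to 18; lamps 10 mm proud at x = 35.
- mains (a joint): Angle of the wide black rocker (mains), 32 mm long up the slope, 25 wide: 0 = off, 0.35 rad = on. Pivots at the plate's face. Off: lower half flat, 4 mm above the plate; upper half (+x, with a short white stroke) rises to 9 mm at its end. On: upper half flat at 4 mm, lower raised. Bezel 40 x 32, 2 mm proud. Needs about 2 N at the raised half; no spring, stays where left.
- mains_on (a point): The spot to press: on the face of the mains rocker's upper half, 11 mm from the pivot. It rides on the rocker: about 7.5 mm above the plate and 9 mm up the slope from the pivot when off, 4 mm above and 11 mm up the slope when on.
- fan (a joint): Angle of the narrow black rocker (vent fan), friction-held in the same way: 0 rad = off, 0.35 rad = fully on. Rocker 32 mm long and 11 mm wide, bezel 40 x 18 mm; same heights, force and behaviour as the mains rocker.
- fan_on (a point): Point on the face of the fan rocker's upper half, 11 mm from the pivot: the spot to press. It rides on the rocker as mains_on does.
- start (a joint): Travel of the start button: 0 = out, 0.006 m = fully in. Flat round black head, 28 mm across, in a 35 mm metal bezel 3 mm proud of the plate. Its spring takes about 1 N to start and 4 N when fully in and brings it out again.
- start_top (a point): Centre of the start button's flat top, 11 mm above the plate when out, 5 mm when fully in; it moves with the button.
- stop (a joint): Travel of the black mushroom stop button, 0 = out, 0.006 m = in, same spring. Leave it at 0.
- stop_top (a point): Centre of the stop button's domed head, 40 mm across, 29 mm above the plate; not to be pressed.
- pot: Small cream round-bellied pot, 76 mm across and 78 mm high, loose on the bench beside the console; origin at the centre of its foot. A bystander.
- bowl: Bisque bowl, 90 mm across and 45 mm high, loose; origin at the centre of its foot. A bystander.
- prop: Cream ceramic kiln post, a tube 38 mm across and 76 mm high, standing loose; origin at the centre of its underside. A bystander.
- bung: Pale ceramic spy-hole bung, a tapered plug 54 mm across at its head and 60 mm high, standing loose; origin at the centre of its underside. A bystander.

How it is judged:
On the way, in this order (a step that is already met when the one before it is completed fails the run):
1. the mains rocker is pressed on (value of joint mains above 0.27 rad), for 0.1 s.
2. then the vent fan rocker is pressed on (value of joint fan above 0.27 rad), for 0.1 s.
3. then the start button is pushed in (value of joint start above 0.0045 m), for 0.05 s.
At the end, for the whole second after the job is handed in: Both rockers are on (beyond 0.27 of 0.35 rad), the start button, having been pushed in by at least 4.5 of its 6 mm after that, is out again (within 1 mm), the stop button is out, and pot, bowl, post and bung stand within 15 mm of where they stood (value of joint each of mains, fan above 0.27 rad and value of joint each of start, stop below 0.001 m and distance of each of pot, bowl, prop, bung from where it was at the start of the episode below 0.015 m); the robot touches nothing.
It fails at once if the vent fan is switched before the mains is on (value of joint fan above 0.1 rad and value of joint mains below 0.27 rad).
It fails at once if the start button is pressed before mains and fan are on (value of joint start above 0.002 m and value of joint any of mains, fan below 0.27 rad).
It fails at once if the stop button is pressed (more than 2 mm) (value of joint stop above 0.002 m).
It fails at once if the console or a control is struck or pushed hard (over 45 N, brief knocks included) (contact force between any of the fingers, the arm and console above 45 N).
It fails at once if a bystander is shifted, tipped or lifted (15 mm, 0.3 rad) (distance of any of pot, bowl, prop, bung from where it was at the start of the episode above 0.015 m or angle between any of pot, bowl, prop, bung's own z axis and vertical above 0.3 rad).
It also fails if it takes over 40 s, if anything falls off the work surface, if the arm or the gripper's body presses on something with over 40 N, if the wrist force passes 120 N, or if a joint passes its speed limit or range.

ROBOT

A 7-joint arm with a two-finger parallel gripper is mounted at the origin on the work surface. World frame = base frame: x ahead of the robot, y to its left, z up, the work surface at z = 0. Lengths are in m, angles in rad, forces in N, time in s.
With the tool pointing down it reaches from about 0.4 to 0.875 m from the base axis. Payload 6.5 kg.
Tool frame: the origin (TCP) lies midway between the tips of the shut fingers; the grasp point (between the pads) lies 19 mm behind it (robot.grasp_offset is the z of the grasp point in the tool frame, in m); z points along the fingers, y is the line along which they close (so a half turn about z gives the same grasp; the last joint's range is limited). The gripper opens to 88 mm and grips with 3 to 60 N. Pads are 18 mm wide; open, the fingers measure 123 mm over their backs; the gripper's body (75 mm by 187 mm) begins 45 mm behind the grasp point.
Start: joints at [1.272, 0.536, -0.004, 1.538, 0.003, 1.067, -0.071], TCP at [0.15, -0.632, 0.239] pointing down, gripper open.
Joint ranges: [-2.7, 2.7], [-0.37, 2.16], [-1.27, 1.26], [0.24, 2.4], [-1.31, 4.45], [0.19, 1.91], [-2.76, 2.76]. Speed limits (rad/s): [2.39, 2.39, 3.14, 3.14, 3.14, 3.14, 3.14].

INTERFACE

Orientations are given as a rotation vector (axis times angle).
In Python, from station import robot, optics gives the robot as it stands. The module is installed in compiled form; this text tells all that it offers.
- The arm moves only by the tool send_rows, never from a script. Its argument "motion" is a list of rows, each an object with "slide": the shift along the world's x, y, z in mm, a list of three; "yaw": the turn about the world's z in units of 6 degrees (1.0 is 6 degrees); "jaw": the opening in per cent of the stroke, from 0 (shut) to 100 (fully open). In form: [{"slide": [tx, ty, tz], "yaw": yaw, "jaw": jaw}, ...]. A call has 1 to 12 rows; each row is the pose to reach, as a shift and turn from the pose commanded when the call began; what a row does not reach only later rows make up. A row lasts 1/12 s, in which the tool goes at most 41.7 mm and 7.16 degrees, less where a joint would pass 70% of its speed; a pose out of reach is approached as far as the arm can. A call with a gripper value outside its range is refused whole. The fingers move at their own pace and stop on an object; "grip_force" is the grip in N (left out, the last holds). Time passes only in rows, so rows that repeat a pose let the fingers close. It gives the time, the measured TCP pose, the force, the opening and the grip force at its end, in the units of the state.
- robot.get_obs(): the state, without advancing time (a new reading comes with each control period).
- optics.get_image(name): name is "scene" or "top" or "wrist"; returns a dict with "image" (480x640x3 uint8, blue, green, red), "z_map" (480x640 float32, m along the optical axis (not along the pixel's ray), 0 where there is no reading), "K" (3x3 intrinsics, pixels), "pose" (4x4, takes a point from camera to world coordinates); the wrist camera has in their place "tool_from_camera" (4x4, takes a point from camera to tool coordinates, whose origin is the TCP and whose axes are the flange's). Camera axes: x right, y up, looking along -z (the intrinsics and any distortion apply to the point x, -y, -z); pixel columns grow to the right and rows downward; lengths in m; the calibration is good to about 2 mm. A picture is of the moment at which its call begins: read the wrist's pose just before it.
- robot.hand_in(): hands the job in; it is judged then, once.
The state is a dict: "t": time; "joint_positions": joint angles; "qd": joint speeds; "tau": joint torques, N m; "tool_pos": TCP position; "tcp_rot": TCP orientation; "force": force on the tool from outside, world axes, zero at the start; "moment": the same for the moment, N m; "gripper_width": finger opening in m; "grip_force": force on a finger pad.
Only numpy, scipy, OpenCV 4.12 (cv2) and the standard library are available. Lean on these libraries where they do the work, as an engineer would, in place of code of your own. Each camera call takes 0.05 s, during which the arm holds its last target. There are 200 camera calls.

## Working session

There is one attempt and no reset: what is moved stays moved. The work goes in short steps, Python scripts to look and compute and a tool call to move; the robot and the scene stay as the last step left them, time stands still between calls to the robot, and variables do not carry over. Pictures are saved under pics/ and viewed, at most 10 in all, crops included, and the job is handed in when it is done.

Besides the shell and the picture viewer there is one more tool, called after ">>>" as a command line: name --argument value ..., lists and objects as JSON in quotes. send_rows: Moves the arm, as the interface text tells. Its arguments: {"type":"object","properties":{"motion":{"type":"array","items":{"type":"object","properties":{"slide":{"type":"array","items":{"type":"number"}},"yaw":{"type":"number"},"jaw":{"type":"number"}}}},"grip_force":{"type":"number"}},"required":["motion"]}

```bash
mkdir -p pics; python3 - <<'E'
from station import robot, optics
import cv2, numpy as np
o=robot.get_obs(); print({k:np.round(v,3) for k,v in o.items()})
for n in("scene","top"):
    d=optics.get_image(n); cv2.imwrite(f"pics/{n}0.png",d["image"]); np.savez(f"{n}0.npz",**d); print(n,d["K"],np.round(d["pose"],3),[k for k in d])
E
```

```text
{'t': np.float64(0.0), 'joint_positions': array([ 1.272,  0.537, -0.004,  1.539,  0.003,  1.067, -0.071]), 'qd': array([-0.001,  0.001,  0.001, -0.   ,  0.   ,  0.   ,  0.   ]), 'tau': array([ 1.0000e-03, -5.7097e+01,  9.9100e-01, -2.5160e+01, -5.6000e-02,
        1.8000e-02,  0.0000e+00]), 'tool_pos': array([ 0.15 , -0.632,  0.238]), 'tcp_rot': array([-3.119, -0.365,  0.   ]), 'force': array([ 0.154, -0.013,  0.594]), 'moment': array([ 0.009, -0.014, -0.051]), 'grip_force': np.float64(0.0), 'gripper_width': np.float64(0.088)}
scene [[618.72424408   0.         325.35223886]
 [  0.         618.72424408 227.23880796]
 [  0.           0.           1.        ]] [[ 0.771 -0.348  0.533  1.231]
 [ 0.636  0.391 -0.665 -0.814]
 [ 0.023  0.852  0.523  0.78 ]
 [ 0.     0.     0.     1.   ]] ['image', 'z_map', 'K', 'pose']
top [[624.02294452   0.         306.47170006]
 [  0.         624.02294452 243.84359791]
 [  0.           0.           1.        ]] [[ 0.003  0.988 -0.156  0.349]
 [-1.     0.    -0.018  0.03 ]
 [-0.018  0.156  0.988  1.36 ]
 [ 0.     0.     0.     1.   ]] ['image', 'z_map', 'K', 'pose']
```

View pics/top0.png

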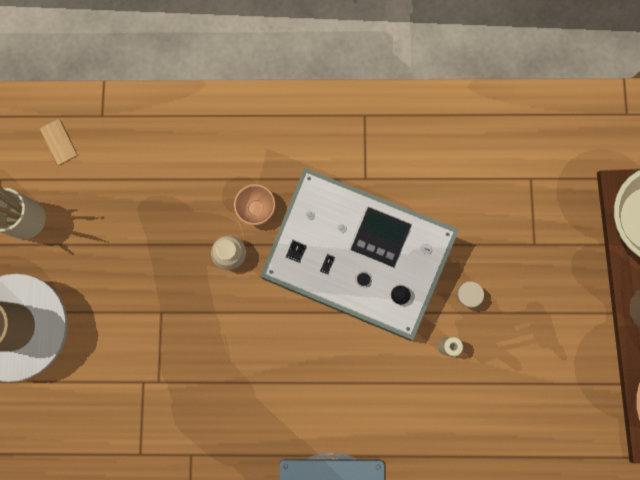

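View pics/scene0.png

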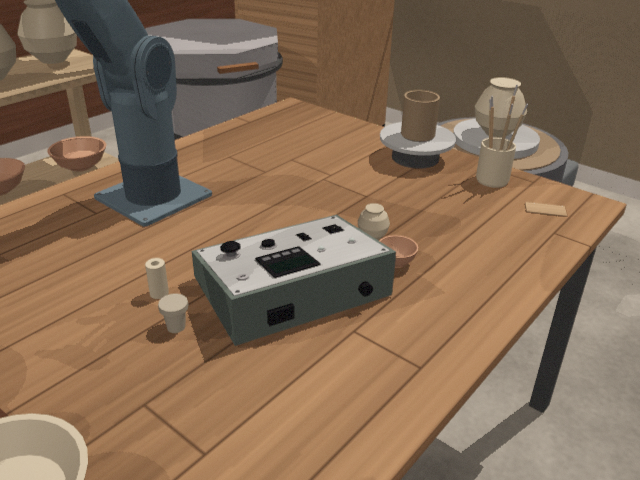

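The top view shows the white panel tilted about -20°. From upper left to lower right, the controls are mains (297,251), fan (327,264), start (364,279) and stop (401,295). The bystanders are at (255,205), (228,252), (471,295) and (452,347). The scene view confirms this layout.

```bash
cat > h.py <<'E'
import numpy as np, cv2
from scipy.spatial.transform import Rotation as R
F=np.diag([1.,-1,-1])
CTRL={"mains":(-45,120),"fan":(-45,50),"start":(-45,-30),"stop":(-45,-110)}
def panel_from_corners(px,K,pose):
    """px: panel corners in order (+x+y),(+x-y),(-x-y),(-x+y) -> R,t of panel in world"""
    a,b=.1125,.161
    obj=np.array([[a,b,0],[a,-b,0],[-a,-b,0],[-a,b,0]])
    ok,rv,tv=cv2.solvePnP(obj,np.array(px,float),K,None)
    Rc=F@cv2.Rodrigues(rv)[0]; tc=F@tv[:,0]
    return pose[:3,:3]@Rc, pose[:3,:3]@tc+pose[:3,3]
def ray_plane(uv,K,pose,p0,n):
    d=pose[:3,:3]@F@np.linalg.inv(K)@np.array([*uv,1.]); c=pose[:3,3]
    return c+d*(n@(p0-c))/(n@d)
E
python3 - <<'E'
from h import *
d=np.load("top0.npz"); im=d["image"]; K=d["K"]; P=d["pose"]
hsv=cv2.cvtColor(im,cv2.COLOR_BGR2HSV)
m=((hsv[...,1]<30)&(hsv[...,2]>150)).astype(np.uint8); m[:150]=0;m[350:]=0;m[:,:250]=0;m[:,470:]=0
c=max(cv2.findContours(m,0,2)[0],key=cv2.contourArea); c=cv2.convexHull(c)
q=cv2.approxPolyN(c,4,ensure_convex=True)[0].astype(float) if hasattr(cv2,"approxPolyN") else cv2.boxPoints(cv2.minAreaRect(c))
print(q)
tl=q[q[:,1].argmin()];r=q[q[:,0].argmax()];b=q[q[:,1].argmax()];l=q[q[:,0].argmin()]
Rw,t=panel_from_corners([tl,r,b,l],K,P)
n=Rw[:,2]; print("t",t,"n",n,"tilt",np.degrees(np.arccos(n[2])),"yaw",np.degrees(np.arctan2(Rw[1,0],Rw[0,0])))
# constrained: rays on plane with given height/tilt, iterated
psi=np.arctan2(Rw[1,0],Rw[0,0]); p0=np.array([t[0],t[1],.093])
for i in range(5):
    nn=np.array([-np.sin(np.radians(10))*np.cos(psi),-np.sin(np.radians(10))*np.sin(psi),np.cos(np.radians(10))])
    C=np.array([ray_plane(u,K,P,p0,nn) for u in(tl,r,b,l)]); p0=np.array([*C.mean(0)[:2],.093])
    e=C[0]+C[1]-C[2]-C[3]; psi=np.arctan2(e[1],e[0])
print("constrained",p0,np.degrees(psi),"sides",np.linalg.norm(C-np.roll(C,1,0),axis=1),C[:,2])
Rp=R.from_euler("zy",[psi,-np.radians(10)]).as_matrix()
np.savez("panel.npz",R=Rp,t=p0)
for k,(x,y) in CTRL.items():
    w=p0+Rp@np.array([x,y,5])/1e3; v=F@P[:3,:3].T@(w-P[:3,3]); u=K@v/v[2]; print(k,w.round(4),u[:2].round(1))
# dark blobs
dk=((hsv[...,2]<70)).astype(np.uint8)
n_,_,s,ce=cv2.connectedComponentsWithStats(dk)
for i in range(1,n_):
    if 40<s[i,4]<900 and 270<ce[i,0]<430 and 220<ce[i,1]<310: print(s[i],ce[i].round(1))
E
```

```text
[[453. 231.]
 [410. 334.]
 [265. 274.]
 [306. 172.]]
t [ 0.52983085 -0.05211119  0.09659388] n [-0.17660007  0.04432165  0.9832843 ] tilt 10.490756114781652 yaw -22.49272846546639
constrained [ 0.53060347 -0.05188078  0.093     ] -22.474125617095464 sides [0.22734959 0.32232782 0.22643958 0.32140172] [0.11273412 0.11266563 0.0733449  0.07325535]
mains [0.534  0.0762 0.0987] [295.1 250.6]
fan [0.5076 0.0115 0.094 ] [326.8 263.7]
start [ 0.4775 -0.0624  0.0887] [363.  278.7]
stop [ 0.4474 -0.1363  0.0834] [399.3 293.7]
[287 241  19  21 229] [295.9 250.6]
[321 255  13  18 121] [327.2 263.7]
[357 273  13  12 122] [363.3 278.9]
[391 286  20  19 275] [400.5 294.6]
```

The side lengths (227×322) match and the blobs agree to about 1 px. One mistake to fix: the Euler order has to be intrinsic.

```bash
python3 - <<'E'
from h import *
d=np.load("panel.npz"); p0=d["t"]; psi=np.radians(-22.47)
Rp=R.from_euler("ZY",[psi,-np.radians(10)]).as_matrix(); np.savez("panel.npz",R=Rp,t=p0); print(Rp[:,2])
T=np.load("top0.npz");P=T["pose"];K=T["K"]
tcp=np.array([.15,-.632,.238])
for k,(x,y) in CTRL.items():
    w=p0+Rp@np.array([x,y,4])/1e3; v=F@P[:3,:3].T@(w-P[:3,3]); u=(K@v/v[2])[:2]
    pr=p0+Rp@np.array([x+(6 if k in("mains","fan") else 0),y,0])/1e3
    print(k,w.round(4),u.round(1),"tip xy over plate",pr.round(4),"shift mm",((pr-tcp)*1e3).round(0))
z=T["z_map"]
for n,u in(("plate near mains",(310,245)),("between fan/start",(345,270))):
    v=np.linalg.inv(K)@[*u,1.]; w=P[:3,:3]@F@(v*z[u[1],u[0]])+P[:3,3]; print(n,w.round(4),"panel frame",(Rp.T@(w-p0)).round(4))
E
```

```text
[-0.16046477  0.06636827  0.98480775]
mains [0.5349 0.0762 0.0891] [295.3 250.8] tip xy over plate [0.541  0.0737 0.0862] shift mm [ 391.  706. -152.]
fan [0.5081 0.0115 0.0891] [326.8 263.7] tip xy over plate [0.5142 0.009  0.0862] shift mm [ 364.  641. -152.]
start [ 0.4775 -0.0624  0.0891] [363.  278.6] tip xy over plate [ 0.4782 -0.0627  0.0852] shift mm [ 328.  569. -153.]
stop [ 0.447  -0.1363  0.0891] [399.6 293.7] tip xy over plate [ 0.4476 -0.1366  0.0852] shift mm [ 298.  495. -153.]
plate near mains [0.5472 0.046  0.088 ] panel frame [-0.0226  0.0968 -0.0011]
between fan/start [ 0.4958 -0.026   0.0842] panel frame [-0.0429  0.0106 -0.0014]
```

>>> send_rows --motion '[{"slide": [15,15,0],"yaw": -0.2,"jaw": 0},{"slide": [40,38,0],"yaw": -0.6,"jaw": 0},{"slide": [65,62,0],"yaw": -1.2,"jaw": 0},{"slide": [90,86,0],"yaw": -1.8,"jaw": 0},{"slide": [115,110,0],"yaw": -2.4,"jaw": 0},{"slide": [140,134,0],"yaw": -3,"jaw": 0},{"slide": [165,158,0],"yaw": -3.6,"jaw": 0},{"slide": [190,182,0],"yaw": -4.2,"jaw": 0},{"slide": [215,206,0],"yaw": -4.8,"jaw": 0},{"slide": [240,232,0],"yaw": -5.4,"jaw": 0},{"slide": [260,256,0],"yaw": -5.97,"jaw": 0},{"slide": [275,282,0],"yaw": -5.97,"jaw": 0}]' --grip_force 5

```text
t: 1.1
tool_pos: [0.4266, -0.3487, 0.2384]
tcp_rot: [-3.08, 0.615, -0.0]
force: [0.6, -0.8, 0.7]
gripper_width: 0.0104
grip_force: 0.0
```

>>> send_rows --motion '[{"slide": [10,35,0],"yaw": 0,"jaw": 0},{"slide": [20,75,0],"yaw": 0,"jaw": 0},{"slide": [30,114,0],"yaw": 0,"jaw": 0},{"slide": [40,153,0],"yaw": 0,"jaw": 0},{"slide": [51,192,0],"yaw": 0,"jaw": 0},{"slide": [62,231,0],"yaw": 0,"jaw": 0},{"slide": [73,270,0],"yaw": 0,"jaw": 0},{"slide": [84,309,0],"yaw": 0,"jaw": 0},{"slide": [95,348,0],"yaw": 0,"jaw": 0},{"slide": [105,385,-15],"yaw": 0,"jaw": 0},{"slide": [113,412,-30],"yaw": 0,"jaw": 0},{"slide": [116,424,-40],"yaw": 0,"jaw": 0}]'

```text
t: 2.1
tool_pos: [0.5408, 0.0789, 0.1975]
tcp_rot: [-3.081, 0.603, 0.002]
force: [-1.1, 0.0, 0.5]
gripper_width: 0.0003
grip_force: 0.0
```

```bash
python3 - <<'E'
from station import robot, optics
from h import *
o=robot.get_obs()
d=optics.get_image("wrist"); im=d["image"].copy(); cv2.imwrite("pics/w1.png",im); np.savez("w1.npz",**d,p=o["tool_pos"],r=o["tcp_rot"])
print(o["t"],o["tool_pos"],o["tcp_rot"],o["force"],o["gripper_width"])
p=np.load("panel.npz"); Rt=R.from_rotvec(o["tcp_rot"]).as_matrix(); X=Rt[:,0]; print("tool x yaw",np.degrees(np.arctan2(X[1],X[0])))
TC=d["tool_from_camera"]; Pw=np.eye(4); Pw[:3,:3]=Rt; Pw[:3,3]=o["tool_pos"]; P=Pw@TC; K=d["K"]; print(K[0,0],P[:3,3])
for k,(x,y) in CTRL.items():
    w=p["t"]+p["R"]@np.array([x,y,4])/1e3; v=F@P[:3,:3].T@(w-P[:3,3]); u=(K@v/v[2])[:2]; print(k,u)
E
```

```text
2.1 [0.54082013 0.07890909 0.19749646] [-3.08093388e+00  6.03204565e-01  1.76871192e-03] [-1.13264443  0.00136025  0.54502038] 0.0003069961269986042
tool x yaw -22.15512186764666
348.2019226969712 [0.61564389 0.04892113 0.34403437]
mains [333.3980547  244.40310056]
fan [424.11583195 244.93225855]
start [527.82882696 245.53721783]
stop [631.5797462  246.14239832]
```

View pics/w1.png

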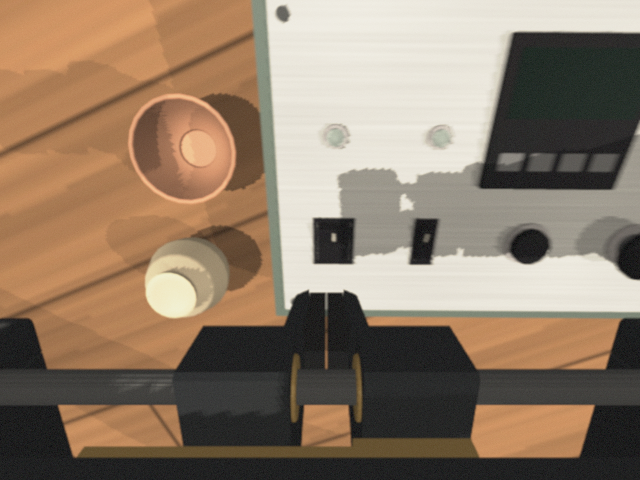

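The wrist view shows mains centred at (334,241), fan at (424,242) and start at (530,245). My predictions are within 3 px (about 2 mm, slightly upslope). The shut finger tips are at (326,295). I'll descend over the raised half.

>>> send_rows --motion '[{"slide": [1,-1,-20],"yaw": 0,"jaw": 0},{"slide": [1,-1,-45],"yaw": 0,"jaw": 0},{"slide": [1,-1,-65],"yaw": 0,"jaw": 0},{"slide": [1,-1,-80],"yaw": 0,"jaw": 0},{"slide": [1,-1,-90],"yaw": 0,"jaw": 0},{"slide": [1,-1,-94],"yaw": 0,"jaw": 0},{"slide": [1,-1,-94],"yaw": 0,"jaw": 0},{"slide": [1,-1,-94],"yaw": 0,"jaw": 0}]'

```text
t: 2.82
tool_pos: [0.5424, 0.0723, 0.1054]
tcp_rot: [-3.081, 0.613, -0.001]
force: [-0.6, -0.3, 0.2]
gripper_width: 0.0005
grip_force: 0.0
```

>>> send_rows --motion '[{"slide": [0,0,-2],"yaw": 0,"jaw": 0},{"slide": [0,0,-4],"yaw": 0,"jaw": 0},{"slide": [0,0,-6],"yaw": 0,"jaw": 0},{"slide": [0,0,-8],"yaw": 0,"jaw": 0},{"slide": [0,0,-8],"yaw": 0,"jaw": 0}]'

```text
t: 3.23
tool_pos: [0.5424, 0.0725, 0.0968]
tcp_rot: [-3.081, 0.612, -0.001]
force: [1.4, -0.4, 0.9]
gripper_width: 0.0004
grip_force: 0.5
```

>>> send_rows --motion '[{"slide": [0,0,-1],"yaw": 0,"jaw": 0},{"slide": [0,0,-2],"yaw": 0,"jaw": 0},{"slide": [0,0,-3],"yaw": 0,"jaw": 0},{"slide": [0,0,-3],"yaw": 0,"jaw": 0}]'

```text
t: 3.57
tool_pos: [0.5427, 0.0725, 0.094]
tcp_rot: [-3.081, 0.613, -0.002]
force: [2.2, -1.3, 2.6]
gripper_width: 0.0007
grip_force: 1.4
```

>>> send_rows --motion '[{"slide": [0,0,-1],"yaw": 0,"jaw": 0},{"slide": [0,0,-1],"yaw": 0,"jaw": 0}]'

```text
t: 3.73
tool_pos: [0.5417, 0.0728, 0.0925]
tcp_rot: [-3.081, 0.612, 0.001]
force: [1.5, 0.4, 2.2]
gripper_width: 0.0006
grip_force: 0.9
```

In contact at about 2 N, which matches the rocker's friction. I'll keep going in 1 mm steps until the force rises at the stop.

>>> send_rows --motion '[{"slide": [0,0,-1],"yaw": 0,"jaw": 0},{"slide": [0,0,-1],"yaw": 0,"jaw": 0}]'

```text
t: 3.9
tool_pos: [0.5417, 0.0727, 0.0919]
tcp_rot: [3.081, -0.612, -0.001]
force: [0.3, -1.4, 7.3]
gripper_width: 0.0002
grip_force: 3.6
```

>>> send_rows --motion '[{"slide": [0,0,-1],"yaw": 0,"jaw": 0},{"slide": [0,0,-1],"yaw": 0,"jaw": 0}]'

```text
t: 4.07
tool_pos: [0.5418, 0.0727, 0.0917]
tcp_rot: [3.081, -0.612, -0.0]
force: [-2.6, -2.0, 14.6]
gripper_width: 0.0006
grip_force: 7.4
```

Stop reached at z = 0.0917 (predicted 0.0919) with about 14 N. I'll lift and check the rocker while moving over the fan.

>>> send_rows --motion '[{"slide": [0,0,10],"yaw": 0,"jaw": 0},{"slide": [0,0,35],"yaw": 0,"jaw": 0},{"slide": [-9,-21,65],"yaw": 0,"jaw": 0},{"slide": [-18,-43,85],"yaw": 0,"jaw": 0},{"slide": [-27,-65,90],"yaw": 0,"jaw": 0},{"slide": [-27,-65,90],"yaw": 0,"jaw": 0},{"slide": [-27,-65,90],"yaw": 0,"jaw": 0}]'

```text
t: 4.65
tool_pos: [0.5139, 0.0065, 0.1807]
tcp_rot: [3.08, -0.616, -0.002]
force: [0.1, -0.2, 0.5]
gripper_width: 0.0005
grip_force: 0.0
```

```bash
python3 - <<'E'
from station import robot, optics
from h import *
o=robot.get_obs(); d=optics.get_image("wrist"); im=d["image"]
print(o["tool_pos"],o["force"])
p=np.load("panel.npz"); Pw=np.eye(4); Pw[:3,:3]=R.from_rotvec(o["tcp_rot"]).as_matrix(); Pw[:3,3]=o["tool_pos"]; P=Pw@d["tool_from_camera"]; K=d["K"]
out=[]
for k in("mains","fan"):
    w=p["t"]+p["R"]@np.array([*CTRL[k],4])/1e3; v=F@P[:3,:3].T@(w-P[:3,3]); u=(K@v/v[2])[:2]; print(k,u)
    x,y=u.astype(int); out.append(cv2.resize(im[y-35:y+35,x-35:x+35],(350,350),interpolation=2))
cv2.imwrite("pics/w2.png",np.hstack(out))
E
```

```text
[0.51386815 0.0065323  0.1807285 ] [ 0.08823151 -0.24920709  0.4965752 ]
mains [227.58260847 255.54032228]
fan [323.65245862 255.2948834 ]
```

View pics/w2.png

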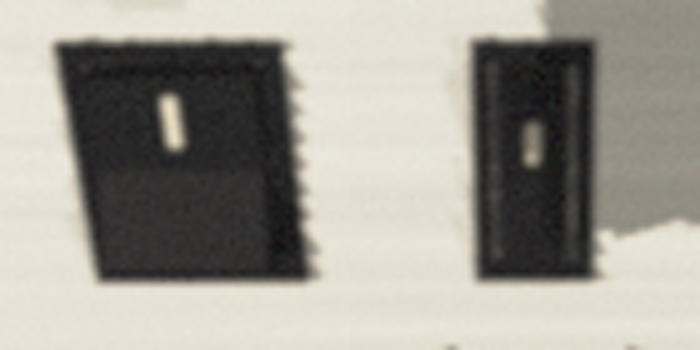

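The mains rocker has flipped (left: longer, brighter stroke and the lower half raised). The fan (right) is still off and laterally centred to about 1 mm. Now I'll press the fan.

>>> send_rows --motion '[{"slide": [0,0,-20],"yaw": 0,"jaw": 0},{"slide": [0,0,-45],"yaw": 0,"jaw": 0},{"slide": [0,0,-62],"yaw": 0,"jaw": 0},{"slide": [0,0,-72],"yaw": 0,"jaw": 0},{"slide": [0,0,-77],"yaw": 0,"jaw": 0},{"slide": [0,0,-80],"yaw": 0,"jaw": 0},{"slide": [0,0,-82],"yaw": 0,"jaw": 0},{"slide": [0,0,-84],"yaw": 0,"jaw": 0},{"slide": [0,0,-84],"yaw": 0,"jaw": 0}]'

```text
t: 5.45
tool_pos: [0.5155, 0.0077, 0.0971]
tcp_rot: [-3.081, 0.612, -0.002]
force: [0.7, 1.3, 0.0]
gripper_width: 0.0006
grip_force: 0.1
```

>>> send_rows --motion '[{"slide": [0,0,-1],"yaw": 0,"jaw": 0},{"slide": [0,0,-2],"yaw": 0,"jaw": 0},{"slide": [0,0,-3],"yaw": 0,"jaw": 0},{"slide": [0,0,-4],"yaw": 0,"jaw": 0},{"slide": [0,0,-4],"yaw": 0,"jaw": 0}]'

```text
t: 5.87
tool_pos: [0.5156, 0.0074, 0.093]
tcp_rot: [-3.081, 0.613, -0.002]
force: [2.8, -1.0, 2.8]
gripper_width: 0.0006
grip_force: 1.2
```

>>> send_rows --motion '[{"slide": [0,0,-1],"yaw": 0,"jaw": 0},{"slide": [0,0,-1],"yaw": 0,"jaw": 0}]'

```text
t: 6.03
tool_pos: [0.5154, 0.0075, 0.092]
tcp_rot: [-3.081, 0.612, -0.001]
force: [2.0, -0.8, 5.3]
gripper_width: 0.0009
grip_force: 3.0
```

>>> send_rows --motion '[{"slide": [0,0,-1],"yaw": 0,"jaw": 0},{"slide": [0,0,-1],"yaw": 0,"jaw": 0}]'

```text
t: 6.2
tool_pos: [0.5155, 0.0075, 0.0917]
tcp_rot: [-3.081, 0.613, -0.002]
force: [-0.8, -1.3, 13.9]
gripper_width: 0.0004
grip_force: 6.8
```

>>> send_rows --motion '[{"slide": [0,0,10],"yaw": 0,"jaw": 0},{"slide": [0,0,35],"yaw": 0,"jaw": 0},{"slide": [-13,-23,65],"yaw": 0,"jaw": 0},{"slide": [-27,-46,85],"yaw": 0,"jaw": 0},{"slide": [-40,-69,90],"yaw": 0,"jaw": 0},{"slide": [-40,-69,90],"yaw": 0,"jaw": 0},{"slide": [-40,-69,90],"yaw": 0,"jaw": 0}]'

```text
t: 6.78
tool_pos: [0.4736, -0.0624, 0.1808]
tcp_rot: [3.08, -0.616, -0.002]
force: [0.6, 0.7, 0.4]
gripper_width: 0.001
grip_force: 0.0
```

```bash
python3 - <<'E'
from station import robot, optics
from h import *
o=robot.get_obs(); d=optics.get_image("wrist"); im=d["image"]
print(o["tool_pos"],o["force"])
p=np.load("panel.npz"); Pw=np.eye(4); Pw[:3,:3]=R.from_rotvec(o["tcp_rot"]).as_matrix(); Pw[:3,3]=o["tool_pos"]; P=Pw@d["tool_from_camera"]; K=d["K"]
out=[]
for k,h in(("fan",4),("start",11)):
    w=p["t"]+p["R"]@np.array([*CTRL[k],h])/1e3; v=F@P[:3,:3].T@(w-P[:3,3]); u=(K@v/v[2])[:2]; print(k,u)
    x,y=u.astype(int); out.append(cv2.resize(im[y-35:y+35,x-35:x+35],(350,350),interpolation=2))
cv2.imwrite("pics/w3.png",np.hstack(out))
E
```

```text
[ 0.47356531 -0.06244729  0.18075997] [0.5605031  0.74914032 0.35943523]
fan [213.50520702 241.36972213]
start [324.74866525 245.71462663]
```

View pics/w3.png

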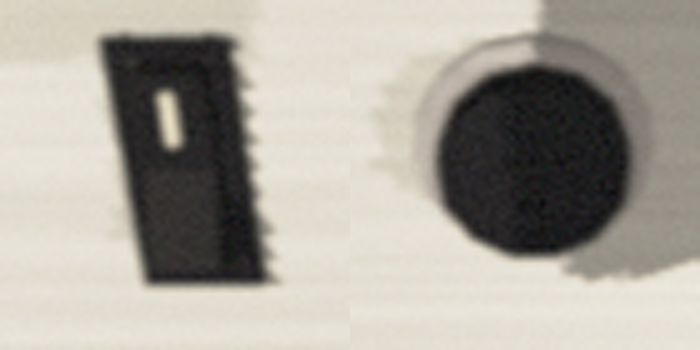

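The fan is on (left). The start head (right, centre about 2 px right and 3 px up of the prediction) is within 2 mm. Now I'll press it.

>>> send_rows --motion '[{"slide": [1,-1,-20],"yaw": 0,"jaw": 0},{"slide": [1,-1,-45],"yaw": 0,"jaw": 0},{"slide": [1,-1,-62],"yaw": 0,"jaw": 0},{"slide": [1,-1,-72],"yaw": 0,"jaw": 0},{"slide": [1,-1,-77],"yaw": 0,"jaw": 0},{"slide": [1,-1,-80],"yaw": 0,"jaw": 0},{"slide": [1,-1,-82],"yaw": 0,"jaw": 0},{"slide": [1,-1,-82],"yaw": 0,"jaw": 0}]'

```text
t: 7.5
tool_pos: [0.4763, -0.0622, 0.0989]
tcp_rot: [-3.081, 0.612, -0.001]
force: [-0.9, 0.1, 0.3]
gripper_width: 0.0002
grip_force: 0.0
```

>>> send_rows --motion '[{"slide": [0,0,-1],"yaw": 0,"jaw": 0},{"slide": [0,0,-2],"yaw": 0,"jaw": 0},{"slide": [0,0,-3],"yaw": 0,"jaw": 0},{"slide": [0,0,-4],"yaw": 0,"jaw": 0},{"slide": [0,0,-5],"yaw": 0,"jaw": 0},{"slide": [0,0,-6],"yaw": 0,"jaw": 0},{"slide": [0,0,-6],"yaw": 0,"jaw": 0}]'

```text
t: 8.08
tool_pos: [0.4767, -0.0625, 0.0929]
tcp_rot: [-3.081, 0.612, -0.002]
force: [1.1, -0.3, 3.4]
gripper_width: 0.0005
grip_force: 1.6
```

>>> send_rows --motion '[{"slide": [0,0,-1],"yaw": 0,"jaw": 0},{"slide": [0,0,-1],"yaw": 0,"jaw": 0}]'

```text
t: 8.25
tool_pos: [0.4765, -0.0625, 0.0918]
tcp_rot: [-3.081, 0.612, -0.002]
force: [1.4, -0.5, 4.2]
gripper_width: 0.0007
grip_force: 1.8
```

>>> send_rows --motion '[{"slide": [0,0,-1],"yaw": 0,"jaw": 0},{"slide": [0,0,-1],"yaw": 0,"jaw": 0}]'

```text
t: 8.42
tool_pos: [0.4766, -0.0625, 0.0914]
tcp_rot: [-3.081, 0.612, -0.002]
force: [0.0, -0.4, 11.8]
gripper_width: 0.0006
grip_force: 5.9
```

The button is bottomed at 0.0914 (predicted 0.0911). I'll release it and retract.

>>> send_rows --motion '[{"slide": [0,0,10],"yaw": 0,"jaw": 0},{"slide": [0,0,35],"yaw": 0,"jaw": 0},{"slide": [0,0,70],"yaw": 0,"jaw": 0},{"slide": [0,0,95],"yaw": 0,"jaw": 0},{"slide": [0,0,105],"yaw": 0,"jaw": 0},{"slide": [0,0,105],"yaw": 0,"jaw": 0},{"slide": [0,0,105],"yaw": 0,"jaw": 0}]'

```text
t: 9.0
tool_pos: [0.475, -0.0624, 0.195]
tcp_rot: [3.081, -0.612, -0.002]
force: [-1.1, 0.7, -1.0]
gripper_width: 0.0005
grip_force: 0.0
```

```bash
python3 - <<'E'
from station import robot, optics
import cv2
print(robot.get_obs()["force"]); cv2.imwrite("pics/w4.png",optics.get_image("wrist")["image"])
E
```

```text
[-1.09399689  0.73925148 -1.03666305]
```

View pics/w4.png

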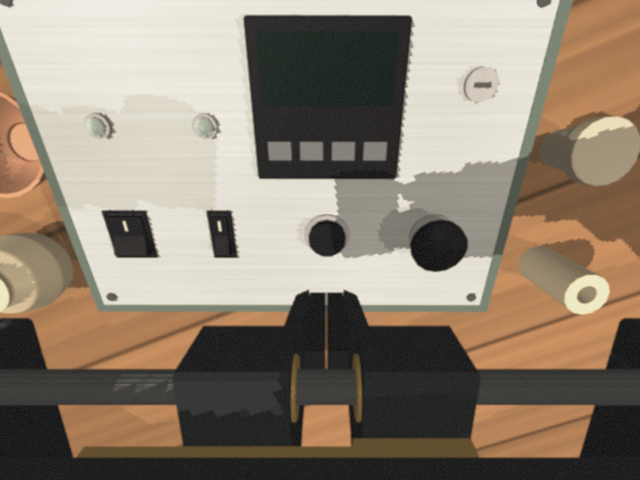

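Both rockers are on (130,235 and 222,234), the start button is out (327,237), stop is untouched (438,245), and the bystanders are standing.

```bash
python3 -c "
from station import robot
print(robot.hand_in())"
```

```text
the job is handed in; nothing more can be done
None
```

I switched the mains on, then the fan, then pushed the start button fully in and let it come out again. The stop button and the bystanders were left alone. The job is handed in; no verdict was returned.

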